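# Index the drug-vial carousel to the marked hole

### The job

Press the red plunger of the drug-vial carousel in with the fingertips and, keeping it in, push it round so that the carousel turns to the very next hole on the side where the green marker pin stands. Then let the plunger spring all the way up into that hole, so that the carousel is locked there. Leave the drug bottle, the steel cup and the roll of tape where they are.

Things in the scene. Friction and masses are not known exactly. Their poses are not given: they have to be found in the camera images.
- carousel_base: Fixed base on the work surface: dark blue round foot 340 mm across, 12 mm high, with an aluminium index ring (276 mm across, top 36 mm high) with black 22 mm holes 45 degrees apart on a circle of 115 mm radius. Origin: underside, on the vertical axis of rotation. Own z up; the starting hole lies at its -x; the next holes lie 45 degrees round towards +y and towards -y. Place and yaw vary.
- carousel (a joint): Turn of the deck, rad: 0 = plunger in the starting hole; grows anticlockwise from above, which carries the plunger to the base's -y side. +0.785: next hole on the -y side; -0.785: next on the +y side. A locked hole has 0.026 rad play each way. With the plunger in it turns easily (under 1.5 N at the plunger).
- plunger (a joint): Travel of the plunger, m: 0 = sprung up, 0.010 = fully in (down). Spring: 3 N to start, 7 N fully in. The deck is locked until it is more than 6 mm in. Let go between holes, it stays about 6 mm in, sliding under the ring, and springs up by itself within about 3 mm of the middle of a hole.
- plunger_top (a point): Middle of the dish floor on top of the plunger: a red round cap 54 mm across on the deck's arm, 115 mm from the axis. It moves straight down when pressed and goes round with the deck. Dish 42 mm across inside, lip 4 mm above the floor; floor 78 mm above the work surface when up. Fingertips pressed into the dish turn the deck by friction and by the lip.
- deck_centre (a point): On the axis, on the top face of the turning deck: steel disc 184 mm across, 46 mm above the work surface. Seven small vials are fixed in it (tops 87 mm above the work surface, all within 76 mm of the axis; none between axis and plunger) and a black ball on the axis reaches up to 112 mm.
- hole_left (a point): Centre of the next index hole on the base's +y side, at the top face of the ring (36 mm above the work surface).
- hole_right (a point): Centre of the next index hole on the base's -y side, at the top face of the ring (36 mm above the work surface).
- green_marker: Green marker pin, 25 mm across and 40 mm high, fixed on the blue foot just outside the ring, beside the hole to turn to, either at the +y or at the -y side (156 mm from the axis). Origin: centre of its underside, 12 mm above the work surface.
- white_marker: White marker pin of the same form, fixed beside the other next hole. Origin: centre of its underside.
- drug_bottle: Loose bystander: small bottle with a blue cap, 42 mm across and 75 mm high. Origin: centre of its underside.
- steel_cup: Loose bystander: open steel cup, 68 mm across and 50 mm high. Origin: centre of its underside.
- tape_roll: Loose bystander: blue roll of tape lying flat, 70 mm across and 24 mm high. Origin: centre of its underside.

How it is judged:
By the outcome, as a careful person would: the job done as asked, in the order asked, and still so for the second after the job is handed in, with the robot touching nothing.
It also fails if it takes over 35 s, if anything falls off the work surface, if the arm or the gripper's body presses on something with over 40 N, if the wrist force passes 120 N, or if a joint passes its speed limit or range.

### The arm

A 6-joint arm with a two-finger parallel gripper is mounted at the origin on the work surface. World frame = base frame: x ahead of the robot, y to its left, z up, the work surface at z = 0. Lengths are in m, angles in degrees, forces in N, time in s.
With the tool pointing down it reaches from about 0.4 to 0.825 m from the base axis. Payload 7 kg.
Tool frame: the origin (TCP) lies at the very end of the fingers, on their centre line; the grasp point (between the pads) lies 19 mm behind it (r.grasp_offset is the z of the grasp point in the tool frame, in m); z points along the fingers, y is the direction in which the jaws open and shut (so a half turn about z gives the same grasp; the last joint's range is limited). The gripper opens to 88 mm and grips with 3 to 60 N. Pads are 19 mm wide; open, the fingers measure 130 mm over their backs; the gripper's body (78 mm by 193 mm) begins 47 mm behind the grasp point.
Start: joints at [-54.425, 20.546, 0.682, 0, -70.136, -16.507], TCP at [0.22, -0.638, 0.227] pointing down, gripper open.
Joint ranges: [-176.03, 176.03], [-82.01, 121.73], [-58.28, 71.71], [-173.87, 95.51], [-174.79, -0.11], [-173.66, 173.66]. Speed limits (degrees/s): [136.94, 136.94, 172.46, 180, 180, 180].

### API

Orientations are given as [roll, pitch, yaw] about the fixed x, y, z axes, in that order (R = Rz(yaw) Ry(pitch) Rx(roll)).
In Python, from plant import r gives the robot as it stands.
- The arm moves only by the tool carry_out, never from a script. Its argument "plan" is a list of rows, each a list of 6 numbers: the shift along the world's x, y, z in m, then the turn, a rotation vector about the world's x, y, z in rad. In form: [[tx, ty, tz, wx, wy, wz], ...]. A call has 1 to 12 rows; each row shifts and turns the pose as measured when the row begins; what a row does not reach is not made up. A row lasts 1/12 s, in which the tool goes at most 41.7 mm and 7.16 degrees, less where a joint would pass 70% of its speed; a pose out of reach is approached as far as the arm can. A call with a gripper value outside its range is refused whole. "fingers" is the closure, from -1 (fully open) to 1 (shut), set as the call begins (left out, the last holds). The fingers move at their own pace and stop on an object; "force" is the grip in N (left out, the last holds). Time passes only in rows, so rows that do not move let the fingers close. It gives the time, the measured TCP pose, the force and the opening at its end, in the units of the state.
- r.get_state(): the state, without advancing time (a new reading comes with each control period).
- r.capture(name): name is "scene" or "top"; returns the picture (420x560x3 uint8, red, green, blue); there is no depth.
- r.camera_model(name): a dict with "fov_y" (degrees; the focal length in pixels is half the picture's height over the tangent of half this angle, whatever the lens; pixels are square), "cx", "cy" (the principal point, pixels), "R" (3x3) and "t" (3): a world point X has camera coordinates R X + t. Camera axes: x right, y down, z forward; pixel columns grow to the right and rows downward; lengths in m; the calibration is good to about 2 mm. A picture is of the moment at which its call begins. camera_model takes no time and is no camera call.
- r.close_job(): hands the job in, once; it reports no verdict.
The state is a dict: "time_s": time; "joints": joint angles; "qd": joint speeds; "joint_torque": joint torques, N m; "tcp_pos": TCP position; "eef_rot": TCP orientation; "contact_force": force on the tool from outside, world axes, zero at the start; "moment": the same for the moment, N m; "gripper_width": finger opening in m.
Only numpy, scipy, OpenCV 4.12 (cv2) and the standard library are available. Lean on these libraries where they do the work, as an engineer would, in place of code of your own. Each camera call takes 0.05 s, during which the arm holds its last target.

## Working session

There is one attempt and no reset: what is moved stays moved. The work goes in short steps, Python scripts to look and compute and a tool call to move; the robot and the scene stay as the last step left them, time stands still between calls to the robot, and variables do not carry over. Pictures are saved under pics/ and viewed, and the job is handed in when it is done.

Besides the shell and the picture viewer there is one more tool, called after "Emit:" as name(argument=value, ...) on one line, values as JSON. carry_out: Moves the arm, as the interface text tells. Its arguments: {"type":"object","properties":{"plan":{"type":"array"},"fingers":{"type":"number"},"force":{"type":"number"}},"required":["plan"]}

```bash
ls; mkdir -p pics
python3 - <<'E'
from plant import r
import cv2,numpy as np
for n in("scene","top"):
    im=r.capture(n);cv2.imwrite(f"pics/{n}0.png",im[:,:,::-1])
    m=r.camera_model(n);print(n,{k:np.round(v,4).tolist() for k,v in m.items() if not isinstance(v,str)})
print(r.get_state())
E
```

```text
pics
scene {'fov_y': 53.7049, 'cx': 275.2395, 'cy': 205.969, 'R': [[0.7376, 0.675, 0.0191], [0.4628, -0.4848, -0.7422], [-0.4917, 0.5562, -0.67]], 't': [-0.4497, -0.1668, 1.1888]}
top {'fov_y': 54.9448, 'cx': 277.0834, 'cy': 215.5245, 'R': [[-0.0198, -0.9997, 0.017], [-0.9993, 0.0193, -0.0318], [0.0314, -0.0176, -0.9994]], 't': [0.0574, 0.5489, 0.8132]}
{'time_s': 0.1, 'joints': array([-5.44271749e+01,  2.05873963e+01,  6.39773266e-01, -1.74106969e-02,
       -7.01367959e+01, -1.65064640e+01]), 'qd': array([-0.06643736, -0.16134734,  0.09181036, -0.03030629, -0.04187107,
        0.00192462]), 'joint_torque': array([-9.79486613e-04, -5.84163272e+01,  2.93751347e+01,  7.01542094e+00,
        1.02293550e-02, -6.78629112e-05]), 'tcp_pos': array([ 0.2203228 , -0.63756857,  0.22572237]), 'eef_rot': array([ 1.79914409e+02, -8.29400466e-03, -1.60939561e+02]), 'contact_force': array([ 0.36710277,  0.17483136, -0.45156458]), 'moment': array([-0.03742004,  0.02235655,  0.01889399]), 'gripper_width': 0.08713172913438028}
```

View pics/scene0.png

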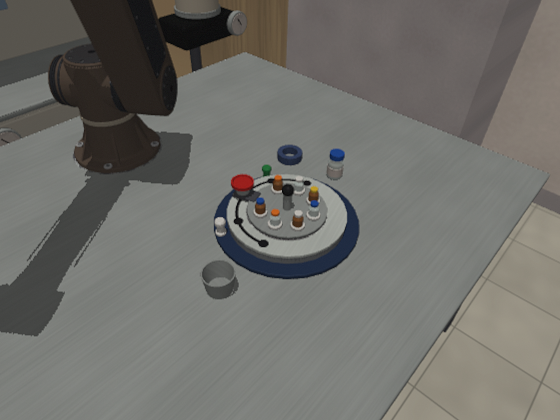

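View pics/top0.png

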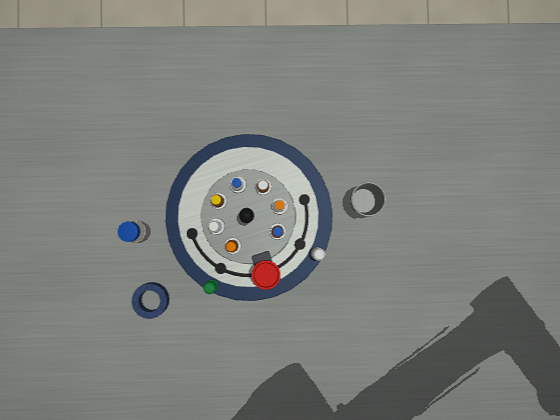

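Top view: plunger cap at (265,274), ball on the axis (246,215), green pin (210,287), white pin (318,254), holes at (220,268) and (300,244). Bottle (130,232) and tape (150,300) are to the left, cup (367,199) to the right. Green is on the +y side. Now to measure.

```bash
cat > h.py <<'E'
import numpy as np,cv2
from plant import r
def ray(n,u,v):
    m=r.camera_model(n);f=210/np.tan(np.radians(m["fov_y"]/2))
    R=np.array(m["R"]);t=np.array(m["t"])
    return -R.T@t, R.T@np.array([(u-m["cx"])/f,(v-m["cy"])/f,1])
def plane(n,u,v,z):
    o,d=ray(n,u,v);return o+d*(z-o[2])/d[2]
def tri(p,q):
    (a,d),(b,e)=ray("top",*p),ray("scene",*q)
    s=np.linalg.lstsq(np.c_[d,-e],b-a,rcond=None)[0]
    x,y=a+s[0]*d,b+s[1]*e;return (x+y)/2,np.linalg.norm(x-y)
def blobs(im,lo,hi,amin=20):
    h=cv2.cvtColor(im,cv2.COLOR_RGB2HSV);m=cv2.inRange(h,lo,hi)
    n,_,s,c=cv2.connectedComponentsWithStats(m)
    return [(c[i].round(1).tolist(),s[i].tolist()) for i in range(1,n) if s[i][4]>=amin]
E
python3 - <<'E'
from h import *
T=cv2.imread("pics/top0.png")[:,:,::-1].copy();S=cv2.imread("pics/scene0.png")[:,:,::-1].copy()
for n,I in(("top",T),("scene",S)):
    print(n,"red",blobs(I,(0,200,90),(5,255,255),60),blobs(I,(174,200,90),(180,255,255),60))
    print("green",blobs(I,(50,120,40),(85,255,255)))
    print("foot",blobs(I,(105,120,30),(125,255,110),500))
    print("black",blobs(I,(0,0,0),(180,255,40),30) [:12])
h=cv2.cvtColor(T,cv2.COLOR_RGB2HSV);m=cv2.inRange(h,(105,120,30),(125,255,110))
cs=cv2.findContours(m,cv2.RETR_EXTERNAL,cv2.CHAIN_APPROX_NONE)[0];c=max(cs,key=cv2.contourArea)
e=cv2.fitEllipse(cv2.convexHull(c));print("ell",e, plane("top",*e[0],.010))
E
```

```text
top red [([265.3, 274.4], [251, 261, 29, 28, 615])] []
green [([210.5, 286.1], [203, 279, 15, 15, 164])]
foot [([183.0, 213.4], [166, 142, 66, 144, 1099])]
black [([246.0, 215.1], [239, 208, 15, 15, 160]), ([211.9, 256.0], [187, 229, 64, 48, 265]), ([287.4, 258.9], [278, 251, 19, 17, 31])]
scene red [([241.8, 182.1], [231, 175, 22, 16, 267])] []
green [([266.0, 169.4], [262, 165, 9, 11, 70])]
foot [([295.5, 253.0], [216, 188, 142, 91, 2487])]
black [([145.1, 52.3], [71, 0, 161, 152, 9831]), ([59.8, 87.7], [49, 55, 36, 63, 425]), ([152.9, 153.6], [144, 142, 16, 21, 62]), ([287.1, 189.9], [282, 185, 11, 11, 105]), ([248.4, 193.9], [243, 189, 11, 11, 32]), ([246.4, 223.7], [234, 192, 34, 55, 189])]
ell ((213.31222534179688, 213.4990234375), (92.6853256225586, 139.43582153320312), 6.064383506774902) [0.55646642 0.17564968 0.01      ]
```

Run:
```python
from h import *
T=cv2.imread("pics/top0.png")[:,:,::-1].copy()
print("ball tri",tri((246,215.1),(287.1,189.9)))
print("ball plane",plane("top",246,215.1,.100),plane("scene",287.1,189.9,.1))
print("plunger tri",tri((265.3,274.4),(241.8,181.5)))
p=plane("top",265.3,274.4,.081);print("plunger z.081",p, "scene",plane("scene",241.8,181.5,.08))
g=plane("top",210.5,286.1,.045);print("green",g,tri((210.5,286.1),(266,169.4)))
h=cv2.cvtColor(T,cv2.COLOR_RGB2HSV)
# foot + ring outer edge
print([h[y,250].tolist() for y in (138,142,150,165)])
m=cv2.inRange(h,(100,90,20),(130,255,140))
cs=[c for c in cv2.findContours(m,cv2.RETR_EXTERNAL,cv2.CHAIN_APPROX_NONE)[0] if cv2.contourArea(c)>15]
cs=[c for c in cs if 160<c[:,0,0].mean()<335 and c[:,0,1].min()>128]
P=np.vstack(cs)[:,0];hull=cv2.convexHull(P)
e=cv2.fitEllipse(hull);c=plane("top",*e[0],.011);print("ell",e,c)
# holes
for q in((220.5,268),(300,244),(192,233.5),(304.5,199.5)):
    x=plane("top",*q,.036);print("hole",x,np.linalg.norm(x[:2]-c[:2]))
for nm,x in(("pl",p),("gr",g)):
    d=x[:2]-c[:2];print(nm,np.hypot(*d),np.degrees(np.arctan2(d[1],d[0])))
```

```text
ball tri (array([0.54843807, 0.10395582, 0.09701418]), np.float64(0.0015033981129129674))
ball plane [0.54889106 0.10428888 0.1       ] [0.55019948 0.10063373 0.1       ]
plunger tri (array([0.4385923 , 0.07126133, 0.07849231]), np.float64(0.0015800991763309281))
plunger z.081 [0.43944719 0.07177434 0.081     ] scene [0.43936533 0.06948514 0.08      ]
green [0.41522574 0.17823714 0.045     ] (array([0.41447951, 0.17816878, 0.04273429]), np.float64(0.0011862557232640235))
[[109, 114, 87], [109, 119, 88], [45, 13, 197], [50, 12, 196]]
ell ((248.30799865722656, 217.0379180908203), (165.32606506347656, 165.98477172851562), 11.575058937072754) [0.5479003  0.10496384 0.011     ]
hole [0.44870113 0.15959926 0.036     ] 0.11324974920954405
hole [0.49228073 0.00322833 0.036     ] 0.11594675352313695
hole [0.51710736 0.21415466 0.036     ] 0.1134497292201275
hole [ 0.57958756 -0.00753918  0.036     ] 0.11688032913214094
pl 0.11341789771554624 -162.98451449495815
gr 0.15156357147959856 151.0890733963466
```

Emit:
carry_out(plan=[[0.028, 0.03, 0, 0, 0, 0], [0.028, 0.03, 0, 0, 0, 0], [0.028, 0.03, 0, 0, 0, 0], [0.028, 0.03, 0, 0, 0, 0], [0.028, 0.03, 0, 0, 0, 0], [0.028, 0.03, 0, 0, 0, 0], [0.028, 0.03, 0, 0, 0, 0], [0.028, 0.03, 0, 0, 0, 0], [0, 0.035, 0, 0, 0, 0], [0, 0.035, 0, 0, 0, 0], [0, 0.035, 0, 0, 0, 0], [0, 0.035, 0, 0, 0, 0]], fingers=1, force=20)

```text
time_s: 1.1
tcp_pos: [0.4451, -0.2467, 0.2172]
eef_rot: [179.4, -0.4, -161.6]
contact_force: [0.3, 1.0, 1.0]
gripper_width: 0.0132
```

Emit:
carry_out(plan=[[0, 0.032, 0, 0, 0, 0], [0, 0.032, 0, 0, 0, 0], [0, 0.032, 0, 0, 0, 0], [0, 0.032, 0, 0, 0, 0], [0, 0.032, 0, 0, 0, 0], [0, 0.032, 0, 0, 0, 0], [0, 0.032, 0, 0, 0, 0], [0, 0.032, 0, 0, 0, 0], [0, 0.032, 0, 0, 0, 0], [0, 0.01, 0, 0, 0, 0], [0, 0, 0, 0, 0, 0], [0, 0, 0, 0, 0, 0]])

```text
time_s: 2.1
tcp_pos: [0.4393, 0.0714, 0.2156]
eef_rot: [179.2, -0.5, -161.2]
contact_force: [-1.0, -0.1, 0.1]
gripper_width: 0.0005
```

Run:
```python
from h import *
s=r.get_state();print(s["tcp_pos"],s["eef_rot"],s["contact_force"],s["gripper_width"])
im=r.capture("scene");cv2.imwrite("pics/s1.png",cv2.resize(im[90:260,130:340,::-1],None,fx=3.5,fy=3.5,interpolation=2))
```

```text
[0.4392637  0.07144344 0.2156168 ] [ 179.23972127   -0.51328631 -161.1693448 ] [-0.988234   -0.09478202  0.1300262 ] 0.000483336199397138
```

View pics/s1.png

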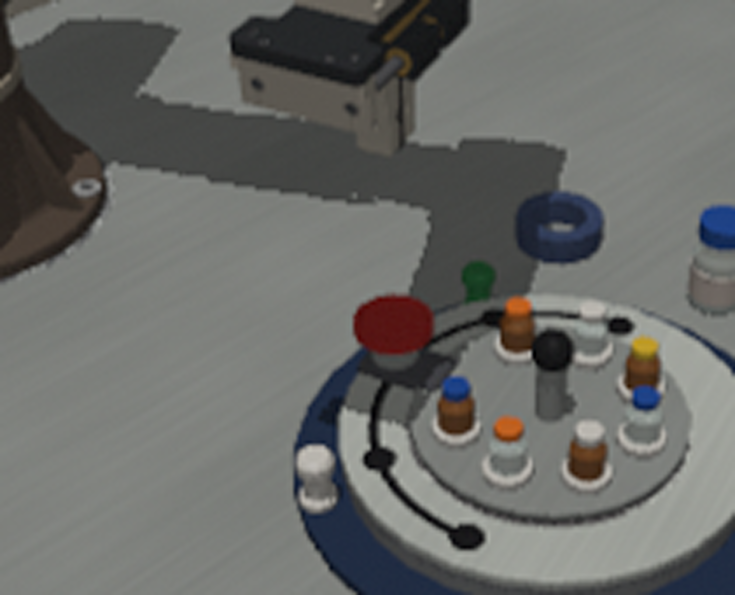

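The closed fingers hang directly over the red cap and the pads look narrower than the dish. The scene is unchanged, so I descend.

Emit:
carry_out(plan=[[0, 0, -0.024, 0, 0, 0], [0, 0, -0.024, 0, 0, 0], [0, 0, -0.024, 0, 0, 0], [0, 0, -0.024, 0, 0, 0], [0, 0, -0.017, 0, 0, 0], [0, 0, -0.004, 0, 0, 0], [0, 0, 0, 0, 0, 0]])

```text
time_s: 2.73
tcp_pos: [0.4398, 0.0633, 0.0957]
eef_rot: [179.3, -0.3, -161.7]
contact_force: [-0.0, -0.2, 0.7]
gripper_width: 0.0005
```

Run:
```python
from h import *
s=r.get_state();print(s["tcp_pos"],s["eef_rot"],s["contact_force"],s["gripper_width"])
im=r.capture("scene");cv2.imwrite("pics/s2.png",cv2.resize(im[90:260,130:340,::-1],None,fx=3.5,fy=3.5,interpolation=2))
```

```text
[0.43979942 0.06328637 0.0956892 ] [ 179.25788537   -0.32801265 -161.71466164] [-0.00493327 -0.23344879  0.71963834] 0.0005261447664022431
```

View pics/s2.png

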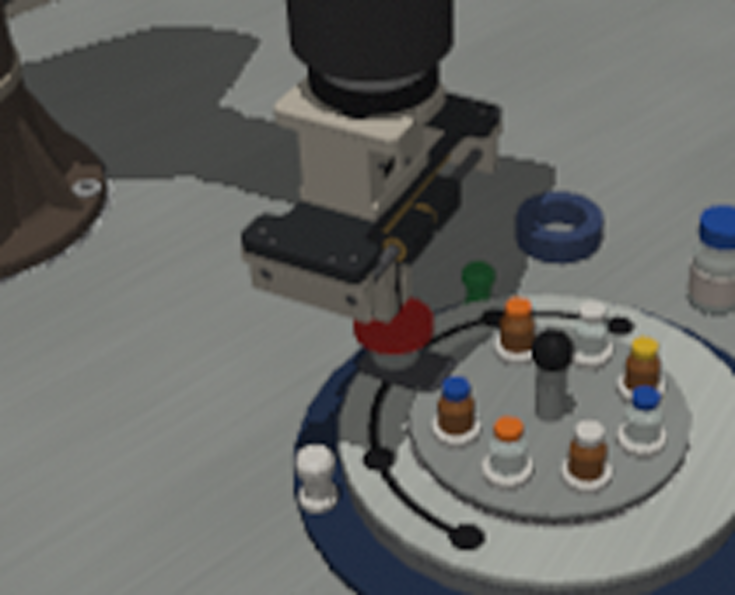

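Emit:
carry_out(plan=[[-0.001, 0.007, 0, -0.006, -0.002, 0], [0, 0.002, 0, -0.006, -0.002, 0], [0, 0, 0, 0, 0, 0]])

```text
time_s: 3.03
tcp_pos: [0.4408, 0.0718, 0.099]
eef_rot: [-180.0, -0.1, -161.8]
contact_force: [-0.7, -0.0, 0.7]
gripper_width: 0.0005
```

Emit:
carry_out(plan=[[-0.001, 0, -0.006, 0, 0, 0], [-0.001, 0, -0.006, 0, 0, 0], [0, 0, -0.004, 0, 0, 0], [0, 0, 0, 0, 0, 0]])

```text
time_s: 3.37
tcp_pos: [0.4399, 0.0724, 0.0839]
eef_rot: [179.9, 0.2, -161.8]
contact_force: [0.7, 0.7, -0.9]
gripper_width: 0.0005
```

Emit:
carry_out(plan=[[-0.001, 0, -0.004, 0, 0, 0], [0, -0.001, -0.004, 0, 0, 0], [0, 0, -0.003, 0, 0, 0], [0, 0, -0.002, 0, 0, 0]])

```text
time_s: 3.7
tcp_pos: [0.4394, 0.0714, 0.0703]
eef_rot: [179.9, 0.2, -161.8]
contact_force: [-0.5, 0.6, 6.5]
gripper_width: 0.0005
```

Emit:
carry_out(plan=[[0, 0, -0.001, 0, 0, 0], [-0.002, 0.005, -0.0005, 0, 0, 0], [-0.002, 0.007, -0.0005, 0, 0, 0], [-0.001, 0.007, -0.0005, 0, 0, 0]])

```text
time_s: 4.03
tcp_pos: [0.4357, 0.09, 0.0682]
eef_rot: [-180.0, 0.3, -161.8]
contact_force: [-2.7, -1.1, 13.2]
gripper_width: 0.0003
```

Emit:
carry_out(plan=[[-0.001, 0.006, 0, 0, 0, 0], [-0.001, 0.006, 0, 0, 0, 0], [0, 0.006, 0, 0, 0, 0], [0, 0, 0, 0, 0, 0]])

```text
time_s: 4.37
tcp_pos: [0.4353, 0.1097, 0.0695]
eef_rot: [-180.0, 0.5, -161.7]
contact_force: [-1.5, 1.0, 6.1]
gripper_width: 0.0002
```

Run:
```python
from h import *
s=r.get_state();print(s["tcp_pos"],s["eef_rot"],s["contact_force"],s["gripper_width"])
im=r.capture("scene");cv2.imwrite("pics/s3.png",cv2.resize(im[90:260,130:340,::-1],None,fx=3.5,fy=3.5,interpolation=2))
```

```text
[0.43527776 0.10972798 0.06949182] [-179.95515201    0.46677493 -161.67775645] [-1.54948311  0.97133643  6.05539351] 0.00015070447998210976
```

View pics/s3.png

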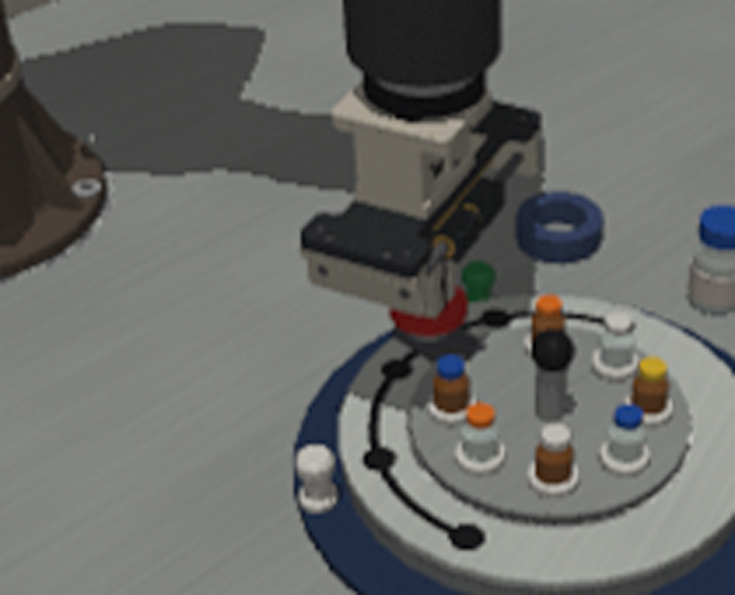

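The deck is turning with the fingers: the cap left the start hole (now visible at crop (397,369)) and stands about midway to the green-side hole (495,317).

Emit:
carry_out(plan=[[-0.001, 0.006, -0.001, 0, 0, 0], [0.001, 0.006, -0.0005, 0, 0, 0], [0.001, 0.006, 0, 0, 0, 0], [0.002, 0.006, -0.0005, 0, 0, 0], [0.002, 0.005, 0, 0, 0, 0], [0, 0, 0, 0, 0, 0]])

```text
time_s: 4.92
tcp_pos: [0.4413, 0.1398, 0.0686]
eef_rot: [-179.9, 0.6, -161.6]
contact_force: [-0.7, -0.1, 6.0]
gripper_width: 0.0005
```

Run:
```python
from h import *
s=r.get_state();p=s["tcp_pos"];print(p,s["contact_force"]);d=p[:2]-[.5485,.1045];print(np.hypot(*d),np.degrees(np.arctan2(d[1],d[0]))%360)
im=r.capture("scene");cv2.imwrite("pics/s4.png",cv2.resize(im[90:260,130:340,::-1],None,fx=3.5,fy=3.5,interpolation=2))
im=r.capture("top");cv2.imwrite("pics/t4.png",cv2.resize(im[120:320,110:350,::-1],None,fx=3,fy=3,interpolation=2))
```

```text
[0.4412807  0.13981759 0.06864622] [-0.69943432 -0.10105216  5.9980964 ]
0.11288626992357108 161.76833334596284
```

View pics/s4.png

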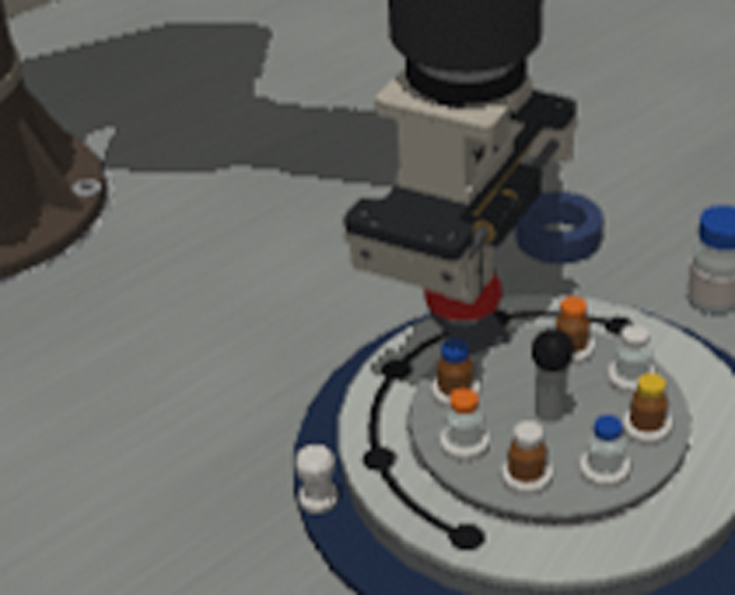

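View pics/t4.png

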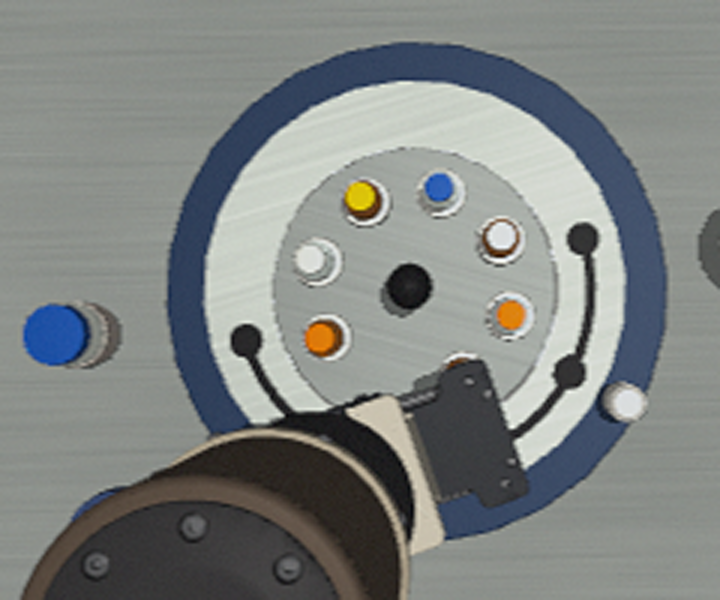

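The cap is short of the hole. I'll measure the deck's turn from the vial caps.

```bash
cat >> h.py <<'E'
def caps(im):
    out={}
    for k,lo,hi in(("y",(22,180,120),(30,255,255)),("o",(8,200,150),(16,255,255)),("b",(106,170,120),(116,255,255))):
        out[k]=[plane("top",*c,.085)[:2] for c,s in blobs(im,lo,hi,25) if s[4]<250]
    C=np.array([.5485,.1045])
    return {k:[(round(float(np.hypot(*(x-C))),4),round(float(np.degrees(np.arctan2(*(x-C)[::-1])))%360,1) if 0 else round(float(np.degrees(np.arctan2((x-C)[1],(x-C)[0]))%360),2)) for x in v if np.hypot(*(x-C))<.09] for k,v in out.items()}
E
python3 - <<'E'
from h import *
T=cv2.imread("pics/top0.png")[:,:,::-1].copy();print(caps(T))
print(caps(r.capture("top")));print(r.get_state()["tcp_pos"])
E
```

```text
{'y': [(0.0639, 61.07)], 'o': [(0.0638, 287.43), (0.0634, 151.46)], 'b': [(0.0644, 16.28), (0.0638, 242.45)]}
{'y': [(0.0643, 27.91)], 'o': [(0.0636, 118.16)], 'b': [(0.0642, 343.46)]}
[0.44121938 0.13951389 0.06872532]
```

Emit:
carry_out(plan=[[0.002, 0.006, -0.0005, 0, 0, 0], [0.002, 0.006, -0.0005, 0, 0, 0], [0.002, 0.005, 0, 0, 0, 0], [0.001, 0.002, 0, 0, 0, 0], [0, 0, 0, 0, 0, 0]])

```text
time_s: 5.48
tcp_pos: [0.45, 0.1599, 0.0691]
eef_rot: [-179.9, 0.7, -161.5]
contact_force: [-2.6, 1.3, 6.4]
gripper_width: 0.0002
```

Run:
```python
from h import *
print(caps(r.capture("top")));s=r.get_state();print(s["tcp_pos"],s["contact_force"])
```

```text
{'y': [(0.0643, 17.16)], 'o': [(0.0637, 107.25)], 'b': [(0.0644, 332.77)]}
[0.45001582 0.15988066 0.06907635] [-2.41911879  0.99431653  5.6976398 ]
```

Turned 43.9°, about 2 mm short. A small nudge, then a straight lift.

Emit:
carry_out(plan=[[0.001, 0.002, 0, 0, 0, 0], [0, 0, 0, 0, 0, 0]])

```text
time_s: 5.7
tcp_pos: [0.4515, 0.1625, 0.0695]
eef_rot: [-179.9, 0.8, -161.5]
contact_force: [-2.2, 1.2, 5.2]
gripper_width: 0.0003
```

Run:
```python
from h import *
print(caps(r.capture("top")));s=r.get_state();print(s["tcp_pos"],s["contact_force"])
```

```text
{'y': [(0.0644, 15.61)], 'o': [(0.0639, 105.48)], 'b': [(0.0642, 331.23)]}
[0.45148748 0.16244017 0.06950932] [-1.98295449  2.03823636  6.2469975 ]
```

45.5° within the capture range. Lifting.

Emit:
carry_out(plan=[[0, 0, 0.003, 0, 0, 0], [0, 0, 0.003, 0, 0, 0], [0, 0, 0.003, 0, 0, 0], [0, 0, 0.004, 0, 0, 0]])

```text
time_s: 6.08
tcp_pos: [0.4513, 0.1623, 0.0827]
eef_rot: [-179.9, 0.7, -161.5]
contact_force: [-0.3, -0.4, -0.2]
gripper_width: 0.0006
```

Emit:
carry_out(plan=[[0, 0, 0.006, 0, 0, 0], [0, 0, 0.015, 0, 0, 0], [0, 0, 0.025, 0, 0, 0], [0, 0, 0.03, 0, 0, 0], [0, 0, 0.03, 0, 0, 0], [0, 0, 0.02, 0, 0, 0], [0, -0.03, 0, 0, 0, 0], [0, -0.035, 0, 0, 0, 0], [0, -0.035, 0, 0, 0, 0], [0, -0.035, 0, 0, 0, 0], [0, -0.035, 0, 0, 0, 0], [0, -0.035, 0, 0, 0, 0]])

```text
time_s: 7.08
tcp_pos: [0.449, -0.0476, 0.2204]
eef_rot: [-179.8, 0.9, -161.0]
contact_force: [0.5, -0.7, -0.8]
gripper_width: 0.0
```

Emit:
carry_out(plan=[[0, -0.035, 0, 0, 0, 0], [0, -0.035, 0, 0, 0, 0], [0, -0.03, 0, 0, 0, 0], [0, 0, 0, 0, 0, 0], [0, 0, 0, 0, 0, 0]])

```text
time_s: 7.5
tcp_pos: [0.4457, -0.1586, 0.2225]
eef_rot: [-179.8, 1.0, -161.4]
contact_force: [0.6, 0.4, -0.9]
gripper_width: 0.0005
```

Run:
```python
from h import *
T=r.capture("top");S=r.capture("scene");s=r.get_state();print(s["tcp_pos"],s["contact_force"],s["time_s"])
print(caps(T))
cv2.imwrite("pics/t5.png",T[:,:,::-1]);cv2.imwrite("pics/s5.png",cv2.resize(S[90:260,130:340,::-1],None,fx=3.5,fy=3.5,interpolation=2))
a=blobs(T,(0,200,90),(5,255,255),60);b=blobs(S,(0,200,90),(5,255,255),60);print(a,b)
x,e=tri(a[0][0],(b[0][0][0],b[0][0][1]-.6));print(x,e);d=x[:2]-[.5485,.1045];print(np.hypot(*d),np.degrees(np.arctan2(d[1],d[0])))
```

```text
[ 0.44598089 -0.15729885  0.22238952] [-0.10018041  0.4875411   0.10208226] 7.6
{'y': [(0.0644, 15.61)], 'o': [(0.0642, 105.9)], 'b': [(0.0642, 331.23), (0.0633, 196.58)]}
[([217.5, 270.1], [204, 256, 28, 29, 618])] [([271.8, 167.9], [261, 161, 21, 14, 202])]
[0.4491169  0.16038262 0.07689816] 0.0007698035355760025
0.11401696132028971 150.65116905103574
```

View pics/t5.png

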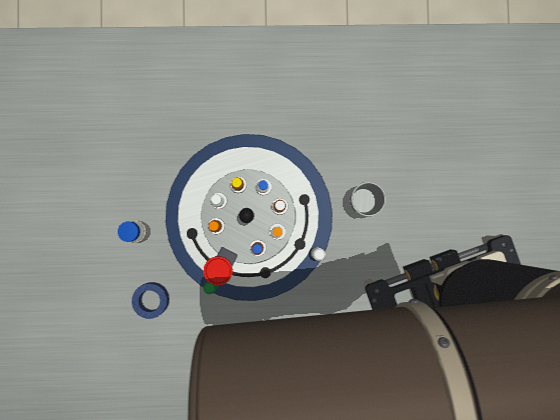

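View pics/s5.png

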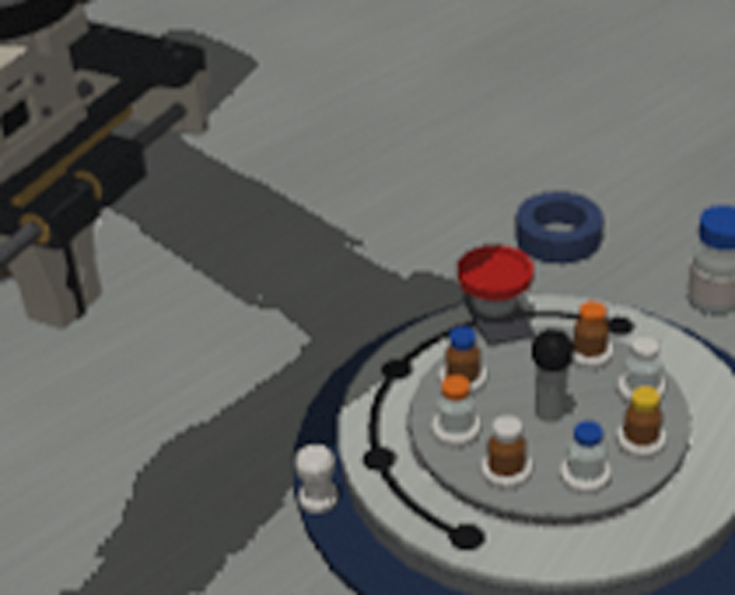

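The cap sits at the green-side hole, at 150.7° and radius 114 mm. Its height reads 76.9 mm, slightly under the start reading, so I'll check the lip edges against the start picture.

Run:
```python
from h import *
def proj(n,X):
    m=r.camera_model(n);f=210/np.tan(np.radians(m["fov_y"]/2));c=X@np.array(m["R"]).T+m["t"]
    return c[:,:2]/c[:,2:]*f+[m["cx"],m["cy"]]
S0=cv2.imread("pics/scene0.png")[:,:,::-1].copy();T0=cv2.imread("pics/top0.png")[:,:,::-1].copy()
S=r.capture("scene");T=r.capture("top")
a=np.linspace(0,6.283,200)
for nm,s,t in(("start",S0,T0),("now",S,T)):
    for k,I in(("scene",s),("top",t)):
        b=max(blobs(I,(0,150,50),(8,255,255),60),key=lambda b:b[1][4]);print(nm,k,b)
        if k=="top":tc=b[0]
        else: sb=b[1]
    for z in(.076,.082):
        c=plane("top",*tc,z-.002);X=np.c_[c[0]+.027*np.cos(a),c[1]+.027*np.sin(a),a*0+z]
        p=proj("scene",X);print(nm,z,"pred x",p[:,0].min().round(1),p[:,0].max().round(1),"top row",p[:,1].min().round(1),"seen",sb[:2],sb[0]+sb[2])
g=r.get_state();print(g["time_s"],g["qd"].round(2))
```

```text
start scene ([241.9, 182.3], [231, 175, 23, 16, 298])
start top ([265.4, 274.3], [251, 260, 29, 29, 644])
start 0.076 pred x 230.7 254.0 top row 175.2 seen [231, 175] 254
start 0.082 pred x 230.7 254.2 top row 173.3 seen [231, 175] 254
now scene ([271.0, 167.6], [261, 160, 21, 16, 257])
now top ([217.6, 270.1], [204, 256, 29, 29, 648])
now 0.076 pred x 260.3 282.6 top row 160.9 seen [261, 160] 282
now 0.082 pred x 260.2 282.6 top row 159.2 seen [261, 160] 282
7.7 [ 0.62 -0.15 -0.01  0.08  0.12  0.12]
```

With the looser mask the lip's top row lies no lower, relative to prediction, than at the start (0.8 px against 1.7 px). The plunger is therefore fully up. The bystanders are where they were and the robot is clear.

Run:
```python
from h import *
s=r.get_state();print(s["time_s"],s["contact_force"]);print(r.close_job())
```

```text
7.7 [-0.54844021 -0.32425899  0.72821116]
the job is handed in; nothing more can be done
None
```

I pressed the plunger in with the closed fingertips and pushed it round clockwise to the next hole, on the green-marker (+y) side. I then lifted off, and the plunger came up in that hole. I handed the job in at 7.7 s; no verdict was reported.

- **Turn:** the vial caps show the deck turned about 45.4°. The plunger stands at 150.7° round from the axis, and the hole measured 151.1°.
- **Plunger height:** the two checks disagreed slightly. The two-view height read 76.9 mm, against 78.5 mm by the same method at the start, which is within about 1 px of image error. The lip edge showed the cap at least as high as at the start, and a plunger stuck 6 mm in would read clearly lower. I took it as fully up, but did not test the lock by pushing on the deck.
- **Forces:** the highest I read was about 13 N while pressing. At the end the arm was clear of everything and the force read about zero.
- **Bystanders:** the bottle, cup and tape show no shift by eye in the last top picture.

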